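Ratchet the grinder nut tight in the cafe corner

ROBOT

A 6-joint arm with a two-finger parallel gripper is mounted at the origin on the work surface. World frame = base frame: x ahead of the robot, y to its left, z up, the work surface at z = 0. Lengths are in m, angles in rad, forces in N, time in s.
With the tool pointing down it reaches from about 0.375 to 0.9 m from the base axis. Payload 3.1 kg.
Tool frame: the origin (TCP) lies between the finger pads; the fingertips stand 8 mm ahead of it and the grasp point (between the pads) lies 11 mm behind it; z points along the fingers, y is the line along which they close (so a half turn about z gives the same grasp; the last joint's range is limited). The gripper opens to 87 mm and grips with 3 to 60 N. Pads are 19 mm wide; open, the fingers measure 117 mm over their backs; the gripper's body (75 mm by 190 mm) begins 51 mm behind the grasp point.
Start: joints at [-0.178, 0.527, 1.433, -0, 1.181, -0.178], TCP at [0.625, 0, 0.231] pointing down, gripper open.
Joint ranges: [-3.08, 3.08], [-0.75, 2.2], [0.22, 2.44], [-1.43, 4.57], [0, 2.65], [-2.85, 2.85]. Speed limits (rad/s): [2.79, 2.79, 3.14, 3.14, 3.14, 3.14].

INTERFACE

Orientations are given as a unit quaternion [x, y, z, w].
In Python, from rig import robot, vision, job gives the robot as it stands.
- The arm moves only by the shell command python3 -m handwheel 'ROWS' [OPENING] [FORCE]. ROWS is JSON, a list of rows, each a list of 4 numbers: the shift along the tool's x, y, z as a fraction of full scale, then the turn about the tool's z as a fraction of full scale. A call has 1 to 20 rows; each row is the pose to reach, as a shift and turn from the pose commanded when the call began, along the tool's axes at that moment, turning the shorter way round; what a row does not reach only later rows make up. Full scale, the value 1, is 300 mm for a shift and 2 pi rad for a turn. A row lasts 1/12 s, in which the tool goes at most 41.7 mm and 7.16 degrees, less where a joint would pass 70% of its speed; a pose out of reach is approached as far as the arm can. A call with a number of a shift or a turn outside -1 to 1 is refused whole. A call with a gripper value outside its range is refused whole. OPENING is the opening in per cent of the stroke, from 0 (shut) to 100 (fully open), set as the call begins (- or left out, the last holds). The fingers move at their own pace and stop on an object; FORCE is the grip in N (left out, the last holds). Time passes only in rows, so rows that repeat a pose let the fingers close. It gives the time, the measured TCP pose, the force, the opening and the grip force at its end, in the units of the state.
- robot.get_obs(): the state, without advancing time (a new reading comes with each control period).
- vision.camera(name): name is "scene" or "side" or "wrist"; returns a dict with "frame" (420x560x3 uint8, red, green, blue), "K" (3x3 intrinsics, pixels), "k1" (the pictures are not rectified: a ray, as slopes to the right and down, at radius r is drawn at 1 + k1 r^2 times it, then the intrinsics apply), "cam_to_world" (4x4, takes a point from camera to world coordinates); the wrist camera has in their place "hand_eye" (4x4, takes a point from camera to tool coordinates, whose origin is the TCP and whose axes are the flange's). Camera axes: x right, y down, z forward; pixel columns grow to the right and rows downward; lengths in m; the calibration is good to about 2 mm. A picture is of the moment at which its call begins: read the wrist's pose just before it. There is no depth.
- job.hand_in(): hands the job in; it is judged then, once.
Trained networks look in the newest picture that a camera, given by its name, has taken for a name from the list of things; names that differ only in an ending like _2 or _b are one class to them, and where a whole thing is asked for, a point or a joint stands for the part that bears it (a point fixed in the world has none). Each returns a list of dicts, best first, with "conf" (0 to 1); they miss things now and then, are a little off and sometimes report something else, mostly with a low value. They report only what shows in the picture. A call takes as long as a camera call.
- vision.look_for(camera, label): "point" ([row, column] in pixels, amid what is visible of it).
- vision.outline_of(camera, label): "mask" (420x560 bool, what is visible of it) and "point" ([row, column] in pixels, amid what is visible of it).
The state is a dict: "time": time; "q": joint angles; "joint_velocities": joint speeds; "joint_torque": joint torques, N m; "position": TCP position; "tool_rot": TCP orientation; "ft_force": force on the tool from outside, world axes, zero at the start; "moment": the same for the moment, N m; "grip_width": finger opening in m; "grip_force": force on a finger pad.
Only numpy, scipy, OpenCV 4.12 (cv2) and the standard library are available. Lean on these libraries where they do the work, as an engineer would, in place of code of your own. Each camera call takes 0.05 s, during which the arm holds its last target. There are 200 camera calls.

TASK

On the white coffee grinder, tighten the brass nut clockwise with the ratchet wrench that sits on it: hold the orange handle and swing it back and forth, letting it slip on each return stroke, until the nut's red pointer lies within the green band, no further, then let go of the wrench. Leave the nut of the black grinder as it is.

Things in the scene. Friction and masses are not known exactly. Their poses are not given: they have to be found in the camera images.
- grinder_white: White round burr chamber, hopper off, diameter 124, top face 95 above the table; bolted down; a like black one stands about 440 beside it, on either side. Origin: on the table under the nut's vertical axis. +x points to the middle of the green band on the top face (15 degrees either way); -x is mid-swing of the wrench. A spout, top at 65 high, sticks out 105 at -x.
- grip_white (a point): Middle of the orange grip of the ratchet wrench captive on the white grinder's nut: 145 from the axis, 115 above the table. A level bar 22 wide, 22 high, 125 long; +x runs along it to the axis, z up. It turns only about the axis, 0.5 rad either side of mid-swing, up to two pillars. Clockwise from above drives the nut after at most 20 degrees of play, 2 to 3 N; anticlockwise slips.
- nut_white (a joint): Angle of the white grinder's nut, rad, growing as it tightens (clockwise from above): 0 with the red pointer on its brass collar (diameter 96) at the middle of the green band, -1.57 with it towards the grinder's +y. Starts between -2.4 and -1.6, so it needs several strokes. It stays where left; the ratchet cannot turn it back, and it can overrun the band.
- nut_black (a joint): The same angle for the nut of the black grinder, which has its own like ratchet wrench with an orange grip. It starts inside its green band and is to be left there.

How it is judged:
By the outcome, as a careful person would: the job done as asked, in the order asked, and still so for the second after the job is handed in, with the robot touching nothing.
It also fails if it takes over 61 s, if anything falls off the work surface, if the arm or the gripper's body presses on something with over 40 N, if the wrist force passes 120 N, or if a joint passes its speed limit or range.

## Working session

There is one attempt and no reset: what is moved stays moved. The work goes in short steps, Python scripts to look and compute and a shell command to move; the robot and the scene stay as the last step left them, time stands still between calls to the robot, and variables do not carry over. Pictures are saved under pics/ and viewed, at most 10 in all, crops included, and the job is handed in when it is done.

```bash
mkdir -p pics; ls
cat > h.py <<'E'
import numpy as np, cv2
from rig import robot, vision, job
from scipy.spatial.transform import Rotation as R
def cam(n):
    o=robot.get_obs(); c=vision.camera(n)
    if n=='wrist':
        T=np.eye(4);T[:3,:3]=R.from_quat(o['tool_rot']).as_matrix();T[:3,3]=o['position']
        c['cam_to_world']=T@np.array(c['hand_eye'])
    return c
def ray(c,p):  # p=[row,col]
    K=np.array(c['K']);D=np.array([c['k1'],0,0,0.])
    u=cv2.undistortPoints(np.array([[[p[1],p[0]]]],float),K,D)[0,0]
    T=np.array(c['cam_to_world']);return T[:3,3],T[:3,:3]@np.array([u[0],u[1],1])
def at(c,p,z):
    o,d=ray(c,p);return o+d*(z-o[2])/d[2]
def proj(c,P):
    T=np.linalg.inv(np.array(c['cam_to_world']))
    q=(T[:3,:3]@np.atleast_2d(P).T).T+T[:3,3]
    return cv2.projectPoints(q,np.zeros(3),np.zeros(3),np.array(c['K']),np.array([c['k1'],0,0,0.]))[0][:,0,::-1]
def save(c,n): cv2.imwrite('pics/'+n,cv2.cvtColor(c['frame'],cv2.COLOR_RGB2BGR))
E
python3 - <<'E'
from h import *
print(robot.get_obs())
for n in ['scene','side']:
    c=cam(n); save(c,n+'0.png')
    for l,z in [('grinder_white',.095),('grip_white',.115),('nut_white',.1),('nut_black',.1)]:
        for d in vision.look_for(n,l)[:3]: print(n,l,d['conf'],np.round(d['point']),at(c,d['point'],z).round(3))
E
```

```text
pics
{'time': 0.0, 'q': array([-1.78509877e-01,  5.28463563e-01,  1.43393705e+00, -2.36018317e-05,
        1.18138652e+00, -1.78463897e-01]), 'joint_velocities': array([-0.00057103,  0.00059454,  0.00086603, -0.00033214,  0.00103078,
       -0.00027024]), 'joint_torque': array([-5.45745443e-04, -4.40045428e+01, -1.76593530e+01,  6.32597599e-02,
        5.83207863e-02, -1.53719384e-04]), 'position': array([6.24266209e-01, 1.49089154e-04, 2.29562169e-01]), 'tool_rot': array([ 7.07119435e-01,  7.07093275e-01, -6.34754674e-04, -8.95062225e-04]), 'ft_force': array([ 0.53180362, -0.31230001,  0.10024729]), 'moment': array([-0.01556132,  0.00102811,  0.02341036]), 'grip_force': 0.0, 'grip_width': 0.0868917766454494}
scene grinder_white 0.91 [176. 373.] [0.668 0.158 0.095]
scene grip_white 0.6 [148. 381.] [0.647 0.224 0.115]
scene nut_white 0.61 [159. 388.] [0.669 0.219 0.1  ]
scene nut_black 0.57 [300. 246.] [ 0.647 -0.225  0.1  ]
side grinder_white 0.63 [142. 241.] [0.587 0.191 0.095]
side grip_white 0.66 [127. 212.] [0.549 0.261 0.115]
side nut_white 0.61 [132. 252.] [0.629 0.208 0.1  ]
side nut_black 0.9 [246. 376.] [ 0.612 -0.23   0.1  ]
```

View pics/scene0.png

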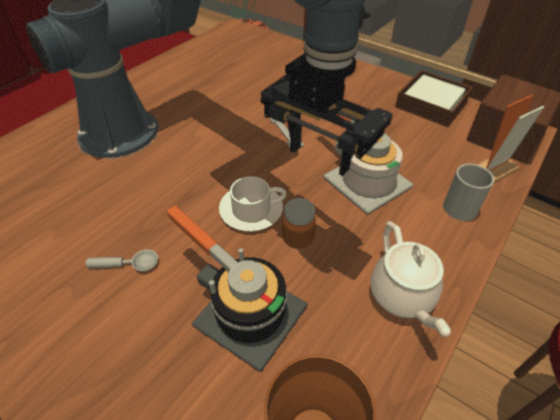

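View pics/side0.png

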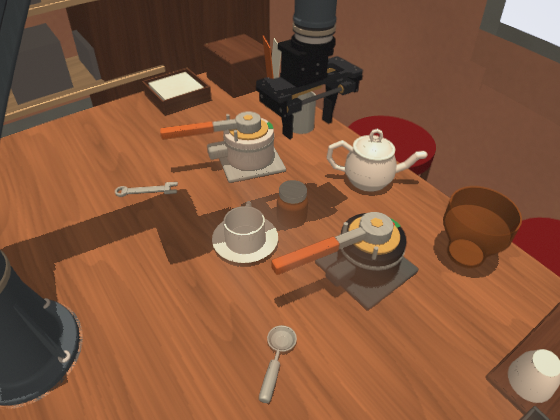

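The scene picture shows the black grinder at about (row 290, col 248), with its pointer in the band. The white one sits behind the gripper at (165, 373). The side picture shows the white grinder at (140, 248), its grip spanning (133, 162) to (127, 213), and green at about (125, 270).

Run:
```python
from h import *
c=cam('side')
im=cv2.cvtColor(c['frame'],cv2.COLOR_RGB2HSV)
for d in vision.outline_of('side','grinder_white')[:1]:
    m=d['mask'];r,q=np.where(m);print(d['conf'],r.min(),r.max(),q.min(),q.max())
for p in [(133,162),(127,213),(130,188)]: print('grip',at(c,p,.115).round(3))
print('hub',at(c,(117,248),.125).round(3), 'green',at(c,(126,270),.096).round(3))
sub=cv2.resize(c['frame'][90:200,150:310],(800,550),interpolation=cv2.INTER_CUBIC)
cv2.imwrite('pics/crop1.png',sub[:,:,::-1])
```

```text
0.68 112 182 160 285
grip [0.439 0.306 0.115]
grip [0.55  0.259 0.115]
grip [0.495 0.282 0.115]
hub [0.635 0.235 0.125] green [0.682 0.209 0.096]
```

View pics/crop1.png

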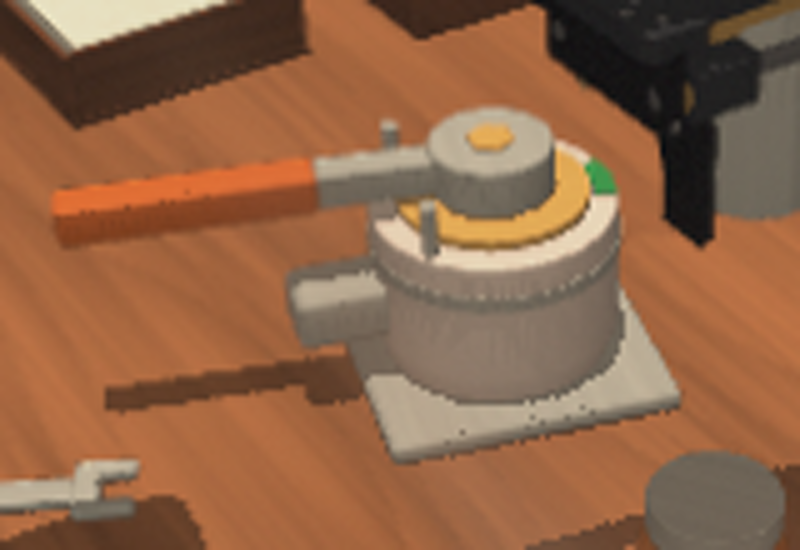

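The white grinder's pointer is hidden behind the hub, which puts it on the far side. The grip is at about (0.495, 0.283) and the axis near (0.63, 0.23). I'll go above it, turned to the bar, and look with the wrist camera.

```bash
python3 -m handwheel '[[0.83,-0.38,-0.4,-0.186],[0.83,-0.38,-0.4,-0.186],[0.83,-0.38,-0.4,-0.186],[0.83,-0.38,-0.4,-0.186],[0.83,-0.38,-0.4,-0.186],[0.83,-0.38,-0.4,-0.186],[0.83,-0.38,-0.4,-0.186],[0.83,-0.38,-0.4,-0.186],[0.83,-0.38,-0.4,-0.186],[0.83,-0.38,-0.4,-0.186],[0.83,-0.38,-0.4,-0.186],[0.83,-0.38,-0.4,-0.186],[0.83,-0.38,-0.4,-0.186],[0.83,-0.38,-0.4,-0.186]]' 100
python3 - <<'E'
from h import *
print(robot.get_obs()['q'])
for n in ['wrist','scene','side']:
    c=cam(n); save(c,n+'1.png'); print(np.array(c['cam_to_world'])[:3].round(3))
    for l,z in [('grinder_white',.095),('grip_white',.126),('nut_white',.1)]:
        for d in vision.look_for(n,l)[:2]: print(n,l,d['conf'],np.round(d['point']),at(c,d['point'],z).round(3))
E
```

```text
time: 1.77
position: [0.5111, 0.2487, 0.3504]
tool_rot: [0.2, 0.98, -0.0, -0.0]
ft_force: [0.6, -0.1, -0.8]
grip_width: 0.0872
grip_force: 0.0
[ 2.56397105e-01  3.33354079e-01  1.41634996e+00  2.09096953e-05
  1.39224159e+00 -9.10941701e-01]
[[ 0.392  0.888  0.241  0.444]
 [ 0.92  -0.378 -0.104  0.277]
 [-0.001  0.263 -0.965  0.505]]
wrist grinder_white 0.82 [226. 312.] [0.575 0.253 0.095]
wrist grip_white 0.95 [195. 313.] [0.534 0.269 0.126]
wrist nut_white 0.8 [252. 299.] [0.598 0.228 0.1  ]
[[ 0.797  0.44  -0.414  0.89 ]
 [ 0.604 -0.581  0.546 -0.469]
 [-0.    -0.685 -0.728  0.676]]
scene grinder_white 0.63 [164. 363.] [0.632 0.178 0.095]
scene grip_white 0.74 [130. 362.] [0.59  0.242 0.126]
scene nut_white 0.86 [157. 373.] [0.641 0.206 0.1  ]
scene nut_white 0.24 [131. 361.] [0.575 0.272 0.1  ]
[[ 0.816 -0.391  0.425  0.157]
 [-0.578 -0.565  0.59  -0.551]
 [ 0.009 -0.727 -0.687  0.688]]
side grinder_white 0.74 [143. 245.] [0.591 0.183 0.095]
side grip_white 0.86 [125. 215.] [0.551 0.25  0.126]
side nut_white 0.86 [134. 250.] [0.618 0.201 0.1  ]
side nut_white 0.16 [124. 214.] [0.569 0.29  0.1  ]
```

View pics/wrist1.png

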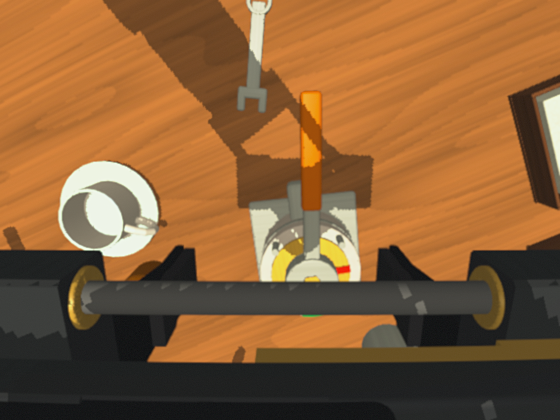

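The wrist view shows the grip from (93, 312) to (209, 312), the brass hub at (281, 312), the red pointer at (269, 343), and a sliver of green at (314, 312). I'll work out the axis from these, triangulating the hub with the side view.

Run:
```python
from h import *
w=cam('wrist'); s=cam('side')
hsv=cv2.cvtColor(w['frame'],cv2.COLOR_RGB2HSV)
o=vision.outline_of('wrist','grip_white')[0]; m=o['mask']
og=m&(hsv[...,1]>170); r,c=np.where(og); print('orange rows',r.min(),r.max(),'cols',c.min(),c.max())
red=((hsv[...,0]<6)|(hsv[...,0]>174))&(hsv[...,1]>150)&(hsv[...,2]>120)
red[:255]=0;red[290:]=0;red[:,:320]=0;red[:,370:]=0
r,c=np.where(red);print('red',r.mean(),c.mean(),len(r),c.min(),c.max())
g=(hsv[...,0]>45)&(hsv[...,0]<85)&(hsv[...,1]>120); g[:300]=0; r2,c2=np.where(g);print('green',r2.mean() if len(r2) else 0,c2.mean() if len(r2) else 0,len(r2))
# hub triangulation
p1,d1=ray(w,(280,312)); p2,d2=ray(s,(117.4,248))
A=np.c_[d1,-d2]; t=np.linalg.lstsq(A,p2-p1,rcond=None)[0]; print('hub',p1+d1*t[0],p2+d2*t[1])
for p in [(93,312),(209,312)]: print('gripend',at(w,p,.126).round(4))
for z in (.098,.102,.106): print('red',z,at(w,(r.mean(),c.mean()),z).round(4))
if len(r2): print('green',at(w,(r2.mean(),c2.mean()),.095))
for z in (.14,.145,.15): print('hub at',z,at(w,(280,312),z).round(4), at(s,(117.4,248),z).round(4))
```

```text
orange rows 91 271 cols 285 325
red 269.4428571428571 342.22857142857146 70 335 349
green 315.34615384615387 310.3076923076923 26
hub [0.62583973 0.23124283 0.12481149] [0.63158148 0.22984265 0.12772621]
gripend [0.4373 0.3073 0.126 ]
gripend [0.5478 0.2626 0.126 ]
red 0.098 [0.64   0.2669 0.098 ]
red 0.102 [0.6381 0.267  0.102 ]
red 0.106 [0.6362 0.2671 0.106 ]
green [0.68487226 0.20737796 0.095     ]
hub at 0.14 [0.6186 0.2331 0.14  ] [0.6212 0.2127 0.14  ]
hub at 0.145 [0.6162 0.2337 0.145 ] [0.6169 0.2058 0.145 ]
hub at 0.15 [0.6138 0.2343 0.15  ] [0.6127 0.1988 0.15  ]
```

Checks: the grip ends are 0.087 and 0.206 from the axis, which fits 0.0825 and 0.2075. The axis is at (0.629, 0.230), the grip mid at (0.4945, 0.2845), and the nut is at about -1.7. Next I go down to the grip.

```bash
python3 -m handwheel '[[0.098,0.088,0,0],[0.098,0.088,0,0],[0.098,0.088,0.15,0],[0.098,0.088,0.3,0],[0.098,0.088,0.43,0],[0.098,0.088,0.55,0],[0.098,0.088,0.64,0],[0.098,0.088,0.72,0],[0.098,0.088,0.78,0],[0.098,0.088,0.82,0],[0.098,0.088,0.82,0],[0.098,0.088,0.82,0],[0.098,0.088,0.82,0]]' 100
python3 - <<'E'
from h import *
c=cam('wrist'); save(c,'wrist2.png')
E
```

```text
time: 3.6
position: [0.495, 0.2851, 0.1054]
tool_rot: [0.2, 0.98, 0.0, 0.001]
ft_force: [-0.3, -0.6, 0.8]
grip_width: 0.0872
grip_force: 0.0
```

View pics/wrist2.png

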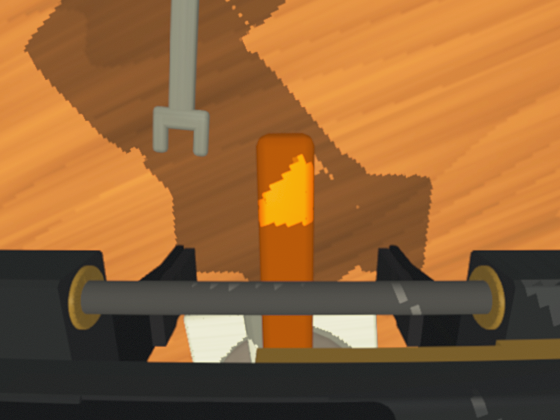

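The bar is centred between the fingers (col 285) and parallel to them. Next I grip it, then make a return stroke anticlockwise.

```bash
python3 -m handwheel '[[0,0,0,0],[0,0,0,0],[0,0,0,0],[0,0,0,0],[0,0,0,0],[0,0,0,0],[0,0,0,0],[0,0,0,0],[0,0,0,0],[0,0,0,0]]' 10 15
python3 -c "
import numpy as np
for f in np.arange(.06,.9,.06): print(round(f,2),(.4833*(np.cos(f)-1)).round(3),(.4833*np.sin(f)).round(3),(f/2/np.pi).round(4))"
```

```text
time: 4.48
position: [0.4943, 0.2848, 0.1045]
tool_rot: [0.2, 0.98, -0.0, -0.0]
ft_force: [0.2, -0.7, -0.1]
grip_width: 0.0281
grip_force: 0.0
0.06 -0.001 0.029 0.0095
0.12 -0.003 0.058 0.0191
0.18 -0.008 0.087 0.0286
0.24 -0.014 0.115 0.0382
0.3 -0.022 0.143 0.0477
0.36 -0.031 0.17 0.0573
0.42 -0.042 0.197 0.0668
0.48 -0.055 0.223 0.0764
0.54 -0.069 0.248 0.0859
0.6 -0.084 0.273 0.0955
0.66 -0.101 0.296 0.105
0.72 -0.12 0.319 0.1146
0.78 -0.14 0.34 0.1241
0.84 -0.161 0.36 0.1337
0.9 -0.183 0.379 0.1432
```

Not closed yet (28 mm). I'll let it finish, then check.

```bash
python3 -m handwheel '[[0,0,0,0],[0,0,0,0],[0,0,0,0],[0,0,0,0]]' 10 15
python3 -m handwheel '[[-0.001,-0.029,0,-0.0095],[-0.003,-0.058,0,-0.0191],[-0.008,-0.087,0,-0.0286],[-0.014,-0.115,0,-0.0382],[-0.022,-0.143,0,-0.0477],[-0.031,-0.170,0,-0.0573],[-0.042,-0.197,0,-0.0668],[-0.042,-0.197,0,-0.0668]]'
```

```text
time: 4.82
position: [0.4943, 0.285, 0.1045]
tool_rot: [0.2, 0.98, 0.0, 0.0]
ft_force: [0.4, 0.8, -0.1]
grip_width: 0.0219
grip_force: 15.0
time: 5.48
position: [0.4836, 0.2244, 0.1046]
tool_rot: [-0.009, 1.0, -0.0, 0.001]
ft_force: [1.4, 1.8, -3.8]
grip_width: 0.0218
grip_force: 15.0
```

Gripped (21.9 mm, 15 N). The return stroke slipped freely. Now I drive clockwise by 0.84.

```bash
python3 -m handwheel '[[-0.001,0.029,0,0.0095],[-0.003,0.058,0,0.0191],[-0.008,0.087,0,0.0286],[-0.014,0.115,0,0.0382],[-0.022,0.143,0,0.0477],[-0.031,0.170,0,0.0573],[-0.042,0.197,0,0.0668],[-0.055,0.223,0,0.0764],[-0.069,0.248,0,0.0859],[-0.084,0.273,0,0.0955],[-0.101,0.296,0,0.105],[-0.12,0.319,0,0.1146],[-0.14,0.34,0,0.1241],[-0.161,0.36,0,0.1337],[-0.161,0.36,0,0.1337]]'
python3 - <<'E'
from h import *
for n in ('scene','side','wrist'):
    c=cam(n)
    hsv=cv2.cvtColor(c['frame'],cv2.COLOR_RGB2HSV)
    red=(((hsv[...,0]<6)|(hsv[...,0]>174))&(hsv[...,1]>150)&(hsv[...,2]>100)).astype(np.uint8)
    P=proj(c,np.array([[.629,.230,.1]]))[0]; print(n,P)
    k,l,st,ce=cv2.connectedComponentsWithStats(red)
    for i in range(1,k):
        if st[i,4]>5 and np.hypot(ce[i,0]-P[1],ce[i,1]-P[0])<60:
            v=at(c,ce[i,::-1],.1)-[.629,.23,.1]; a=np.arctan2(v[1],v[0])
            print(st[i,4],ce[i].round(),'rad',np.hypot(*v[:2]).round(3),'nut',-(a+.39).round(3))
    save(c,n+'3.png')
E
```

```text
time: 6.73
position: [0.5273, 0.334, 0.1044]
tool_rot: [0.4, 0.916, -0.003, -0.002]
ft_force: [-2.9, -2.7, 2.8]
grip_width: 0.0223
grip_force: 15.0
scene [148.99821197 373.45243886]
14 [392. 150.] rad 0.041 nut -1.001
side [127.45590526 247.4502706 ]
wrist [494.97100013 294.02862748]
```

The scene camera puts the pointer at nut ≈ -1.0. I'll check it in a crop.

Run:
```python
import cv2
a=cv2.imread('pics/scene3.png')[100:210,310:450]
b=cv2.imread('pics/side3.png')[90:200,190:300]
a=cv2.resize(a,(420,330),interpolation=2);b=cv2.resize(b,(330,330),interpolation=2)
cv2.imwrite('pics/crop3.png',cv2.hconcat([a,b]))
```

```text
(no output)
```

View pics/crop3.png

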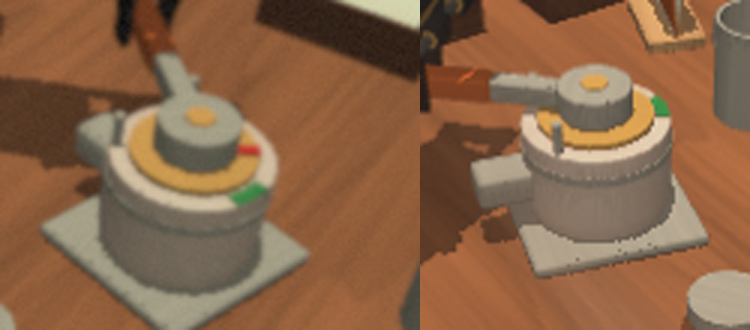

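In the crop the pointer shows at (150, 393) and the green band at (164, 393), consistent with about -1. I'll do a second return and drive.

```bash
cat > nut.py <<'E'
from h import *
c=cam('scene'); hsv=cv2.cvtColor(c['frame'],cv2.COLOR_RGB2HSV); h,s,v=cv2.split(hsv)
P=proj(c,np.array([[.629,.230,.1]]))[0]
for nm,m,z in (('red',((h<7)|(h>174))&(s>140)&(v>90),.1),('green',(h>45)&(h<90)&(s>100)&(v>50),.095)):
    k,l,st,ce=cv2.connectedComponentsWithStats(m.astype(np.uint8))
    for i in range(1,k):
        if st[i,4]>4 and np.hypot(ce[i,0]-P[1],ce[i,1]-P[0])<40:
            w=at(c,ce[i,::-1],z)-[.629,.23,z]; print(nm,st[i,4],ce[i].round(1),'rad',np.hypot(*w[:2]).round(3),'angle',np.arctan2(w[1],w[0]).round(3))
E
python3 nut.py
python3 -m handwheel '[[-0.001,-0.029,0,-0.0095],[-0.003,-0.058,0,-0.0191],[-0.008,-0.087,0,-0.0286],[-0.014,-0.115,0,-0.0382],[-0.022,-0.143,0,-0.0477],[-0.031,-0.170,0,-0.0573],[-0.042,-0.197,0,-0.0668],[-0.055,-0.223,0,-0.0764],[-0.069,-0.248,0,-0.0859],[-0.084,-0.273,0,-0.0955],[-0.101,-0.296,0,-0.105],[-0.12,-0.319,0,-0.1146],[-0.14,-0.34,0,-0.1241],[-0.161,-0.36,0,-0.1337],[-0.161,-0.36,0,-0.1337]]'
python3 nut.py
```

```text
red 14 [392.  149.5] rad 0.041 angle 0.611
green 32 [392.2 164.4] rad 0.056 angle -0.285
time: 8.18
position: [0.4839, 0.2247, 0.1044]
tool_rot: [-0.008, 1.0, 0.0, 0.001]
ft_force: [1.3, 0.4, -4.6]
grip_width: 0.0221
grip_force: 15.0
red 14 [392.  149.5] rad 0.041 angle 0.611
green 31 [392.3 164.4] rad 0.057 angle -0.283
```

The pointer-to-band difference is about 0.90. I drive 0.66, then measure.

```bash
python3 -m handwheel '[[-0.001,0.029,0,0.0095],[-0.003,0.058,0,0.0191],[-0.008,0.087,0,0.0286],[-0.014,0.115,0,0.0382],[-0.022,0.143,0,0.0477],[-0.031,0.170,0,0.0573],[-0.042,0.197,0,0.0668],[-0.055,0.223,0,0.0764],[-0.069,0.248,0,0.0859],[-0.084,0.273,0,0.0955],[-0.101,0.296,0,0.105],[-0.101,0.296,0,0.105]]'
python3 nut.py
```

```text
time: 9.23
position: [0.5122, 0.3164, 0.1044]
tool_rot: [0.317, 0.949, 0.001, 0.0]
ft_force: [-0.9, -1.3, -0.4]
grip_width: 0.0218
grip_force: 14.9
red 18 [390.6 155.3] rad 0.04 angle 0.087
green 33 [392.2 164.4] rad 0.056 angle -0.285
```

0.37 to go. I drive 0.18 more, return 0.54, and measure.

```bash
python3 -m handwheel '[[-0.001,0.029,0,0.0095],[-0.003,0.058,0,0.0191],[-0.008,0.087,0,0.0286],[-0.008,0.087,0,0.0286],[-0.003,0.058,0,0.0191],[-0.001,0.029,0,0.0095],[0,0,0,0],[-0.001,-0.029,0,-0.0095],[-0.003,-0.058,0,-0.0191],[-0.008,-0.087,0,-0.0286],[-0.014,-0.115,0,-0.0382],[-0.022,-0.143,0,-0.0477],[-0.031,-0.170,0,-0.0573],[-0.031,-0.170,0,-0.0573]]'
python3 nut.py
```

```text
time: 10.45
position: [0.4888, 0.2673, 0.1044]
tool_rot: [0.14, 0.99, 0.0, 0.001]
ft_force: [2.1, 0.7, -6.0]
grip_width: 0.0223
grip_force: 15.0
red 17 [389.1 156.8] rad 0.039 angle -0.077
green 32 [392.2 164.4] rad 0.056 angle -0.285
```

```bash
python3 -m handwheel '[[-0.001,0.029,0,0.0095],[-0.003,0.058,0,0.0191],[-0.008,0.087,0,0.0286],[-0.014,0.115,0,0.0382],[-0.014,0.115,0,0.0382]]'
python3 nut.py
```

```text
time: 10.92
position: [0.5027, 0.3016, 0.1044]
tool_rot: [0.259, 0.966, 0.0, 0.0]
ft_force: [1.3, -2.3, -2.2]
grip_width: 0.0222
grip_force: 14.9
red 18 [388.4 157.4] rad 0.039 angle -0.15
green 33 [392.2 164.4] rad 0.056 angle -0.285
```

Engaged, with 0.135 to go. One more small drive of 0.11.

```bash
python3 -m handwheel '[[-0.001,0.029,0,0.0095],[-0.003,0.053,0,0.0175],[-0.003,0.053,0,0.0175],[-0.003,0.053,0,0.0175]]'
python3 nut.py
python3 - <<'E'
from h import *
c=cam('scene');cv2.imwrite('pics/crop4.png',cv2.resize(c['frame'][120:190,330:430],(800,560),interpolation=2)[:,:,::-1])
E
```

```text
time: 11.3
position: [0.5104, 0.3137, 0.1044]
tool_rot: [0.31, 0.951, -0.0, -0.0]
ft_force: [1.3, 0.2, -3.3]
grip_width: 0.0217
grip_force: 15.0
red 19 [387.  158.2] rad 0.039 angle -0.259
green 34 [392.2 164.3] rad 0.056 angle -0.281
```

View pics/crop4.png

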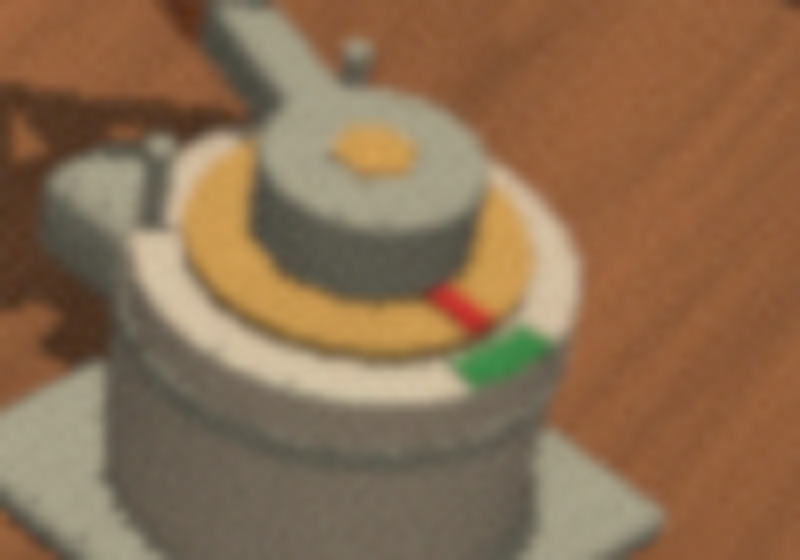

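The pointer (crop (465, 310)) aims at the middle of the green band (crop (503, 357)). Now I release and retreat straight up.

```bash
python3 -m handwheel '[[0,0,0,0],[0,0,0,0],[0,0,0,0],[0,0,0,0],[0,0,0,0],[0,0,0,0],[0,0,0,0],[0,0,0,0],[0,0,0,0],[0,0,0,0],[0,0,0,0],[0,0,-0.1,0],[0,0,-0.2,0],[0,0,-0.3,0],[0,0,-0.4,0],[0,0,-0.5,0],[0,0,-0.6,0],[0,0,-0.6,0],[0,0,-0.6,0]]' 100
python3 nut.py
python3 - <<'E'
from h import *
c=cam('scene');save(c,'scene5.png')
E
```

```text
time: 12.98
position: [0.5118, 0.3141, 0.2869]
tool_rot: [0.311, 0.95, 0.002, 0.002]
ft_force: [-0.3, -0.0, -1.1]
grip_width: 0.087
grip_force: 0.0
red 18 [386.9 158. ] rad 0.039 angle -0.253
green 33 [392.2 164.4] rad 0.056 angle -0.285
```

View pics/scene5.png

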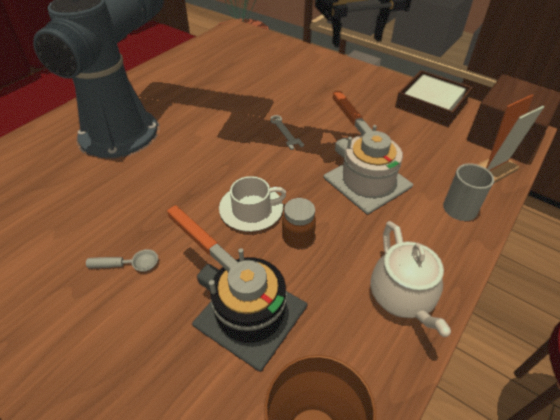

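The gripper is clear and the wrench is free. The white pointer (158, 387) points at the green band (164, 392), and the black grinder is untouched (pointer at (298, 267)).

```bash
python3 -c "
from rig import job; print(job.hand_in())"
```

```text
the job is handed in; nothing more can be done
None
```

I tightened the white grinder's nut until its pointer sat about 0.03 rad from the middle of the green band by camera, released the wrench, left the black grinder untouched, and handed the job in at about 13 s.

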